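# Wake and zero the kitchen scale

## Robot

A 6-joint arm with a two-finger parallel gripper is mounted at the origin on a cart in front of the work surface, level with it; the furniture and walls round the work are solid. World frame = base frame: x ahead of the robot, y to its left, z up, the work surface at z = 0. Lengths are in mm, angles in degrees, forces in N, time in s.
With the tool pointing down it reaches from about 325 to 925 mm from the base axis. Payload 3.1 kg.
Tool frame: the origin (TCP) lies midway between the tips of the shut fingers; the grasp point (between the pads) lies 19 mm behind it (bot.grip_depth is the distance from the TCP to the grasp point, in mm); z points along the fingers, y is the line along which they close (so a half turn about z gives the same grasp; the last joint's range is limited). The gripper opens to 85 mm and grips with 20 to 120 N. Pads are 22 mm wide; open, the fingers measure 114 mm over their backs; the gripper's body (76 mm by 85 mm) begins 54 mm behind the grasp point. The pads swing forward as they close: fully open they stand 13 mm farther back than shut.
Start: joints at [58.029, 12.427, 92.441, -0, 75.132, -6.429], TCP at [269.471, 563.937, 231.3] pointing down, gripper open.
Joint ranges: [-157.48, 157.48], [-44.54, 120.13], [17.64, 146.25], [-64.5, 244.5], [7.68, 150.69], [-147.95, 147.95]. Speed limits (degrees/s): [159.86, 159.86, 180, 180, 180, 180].

## Interface

Orientations are given as [roll, pitch, yaw] about the fixed x, y, z axes, in that order (R = Rz(yaw) Ry(pitch) Rx(roll)).
In Python, from station import bot gives the robot as it stands.
- The arm moves only by the tool servo_tool, never from a script. Its argument "plan" is a list of rows, each a list of 3 entries, a list of its own where there are three numbers: the shift along the tool's x, y, z in mm, then the turn about the tool's z in degrees, then the closure in counts, from 0 (fully open) to 255 (shut). A call has exactly 8 rows; each row is the pose to reach, as a shift and turn from the pose commanded when the call began, along the tool's axes at that moment; what a row does not reach only later rows make up. A row lasts 1/10 s, in which the tool goes at most 50 mm and 8.59 degrees, less where a joint would pass 70% of its speed; a pose out of reach is approached as far as the arm can. A call with a gripper value outside its range is refused whole. The fingers move at their own pace and stop on an object; "grip_force" is the grip in N (left out, the last holds). Time passes only in rows, so rows that repeat a pose let the fingers close, or fill a call up. It gives the time, the measured TCP pose, the force, the opening and the grip force at its end, in the units of the state.
- bot.get_state(): the state, without advancing time (a new reading comes with each control period).
- bot.snapshot(name): name is "side" or "top" or "wrist"; returns (picture, depth): 420x560x3 uint8, red, green, blue; 420x560 float32, mm along the optical axis (not along the pixel's ray), 0 where there is no reading.
- bot.calibration(name): a dict with "fx", "fy", "cx", "cy" (pixels), "xyz" and "attitude" of the camera in the world; the wrist camera has in their place "hand_eye" (4x4, takes a point from camera to tool coordinates, whose origin is the TCP and whose axes are the flange's). Camera axes: x right, y down, z forward; pixel columns grow to the right and rows downward; lengths in mm; the calibration is good to about 2 mm. A picture is of the moment at which its call begins: read the wrist's pose just before it. calibration takes no time and is no camera call.
- bot.sign_off(): hands the job in; it is judged then, once.
The state is a dict: "time": time; "joints": joint angles; "qvel": joint speeds; "joint_efforts": joint torques, N m; "tcp_pos": TCP position; "tool_rot": TCP orientation; "wrist_force": force on the tool from outside, world axes, zero at the start; "ft_torque": the same for the moment, N m; "opening": opening from 0.0 (shut) to 1.0 (fully open); "finger_force": force on a finger pad.
Only numpy, scipy, OpenCV 4.12 (cv2) and the standard library are available. Lean on these libraries where they do the work, as an engineer would, in place of code of your own. Each camera call takes 0.05 s, during which the arm holds its last target. There are 200 camera calls.

## Task

Sugar is about to be weighed out of the jar on the kitchen scale, and the scale has gone to sleep: with the fingertips, press the bar-shaped wake key gently down and let it come up, then press the round zero key gently down and let it come up, and withdraw. Leave the cross-shaped and T-shaped keys unpressed, and do not lift or move the sugar jar or anything else standing about.

Things in the scene. Friction and masses are not known exactly. Their poses are not given: they have to be found in the camera images.
- scale: flat white kitchen scale, 230 (x) by 204 mm (y), fixed; origin under its centre at worktop level, -x its front, z up. Steel plate over the rear, top 34 mm high. The panel along the front, 24 mm high, has a dark display and, 87 mm in front of the centre, four grey keys in a row, 48 mm apart (y = -72, -24, 24, 72 mm), in an order that varies: tell them by shape
- wake_key_top (a point): top of the wake key: a plain straight bar, 38 mm long (x of the scale) by 13 mm wide. The point is the middle of its top face, 34 mm above the worktop with the key up; the key moves straight down. Axes parallel to the scale's.
- tare_key_top (a point): top of the zero key: a plain round disc, 28 mm across. The point is the middle of its top face, 34 mm above the worktop with the key up; the key moves straight down. Axes parallel to the scale's.
- unit_key_top (a point): top of the unit key: a plus-shaped cross, 28 by 28 mm, bars 10 mm wide. The point is the middle of its top face, 34 mm above the worktop with the key up; the key moves straight down. Axes parallel to the scale's.
- timer_key_top (a point): top of the timer key: a T, its 32 mm cross-bar at the front and its stem pointing away from the front edge, 32 by 33 mm overall. The point is the middle of its top face, 34 mm above the worktop with the key up; the key moves straight down. Axes parallel to the scale's.
- wake_key (a joint): how far the bar-shaped wake key is down, m: 0 up, 0.006 fully down. A spring key: starts to move at 2 N, 5 N fully down, works from 3.5 mm, comes up again by itself.
- tare_key (a joint): how far the round zero key is down, m: 0 up, 0.006 fully down. A spring key: starts to move at 2 N, 5 N fully down, works from 3.5 mm, comes up again by itself.
- unit_key (a joint): how far the cross-shaped unit key is down, m: 0 up, 0.006 fully down. A spring key: starts to move at 2 N, 5 N fully down, works from 3.5 mm, comes up again by itself.
- timer_key (a joint): how far the T-shaped timer key is down, m: 0 up, 0.006 fully down. A spring key: starts to move at 2 N, 5 N fully down, works from 3.5 mm, comes up again by itself.
- sugar_jar: round sugar jar with a cork-coloured lid, 75 mm across and 110 mm high, standing loose on the weighing plate, its near side at least 85 mm behind the key row; origin under its centre
- salt_shaker: small salt shaker, 44 mm across, 90 mm high, loose on the worktop left (+y) of the scale near the key row; origin under its centre
- cinnamon_jar: spice jar, 47 mm across, 98 mm high, loose, left of the scale; origin under its centre
- mug: mug, upside down, 70 mm across, 88 mm high, handle to -y (105 mm with it), loose, in front of the drip tray; origin under its middle
- tumbler: clear glass tumbler, upside down, 69 mm across, 104 mm high, loose, in front of the drip tray's left end; origin under its centre
There are look-alikes about, which are no part of the job. Leave any blue look-alike of the sugar_jar alone.

How it is judged:
By the outcome, as a careful person would: the job done as asked, in the order asked, and still so for the second after the job is handed in, with the robot touching nothing.
It also fails if it takes over 48 s, if anything falls off the work surface, if the arm or the gripper's body presses on something with over 40 N, if the wrist force passes 120 N, or if a joint passes its speed limit or range.

## Working session

There is one attempt and no reset: what is moved stays moved. The work goes in short steps, Python scripts to look and compute and a tool call to move; the robot and the scene stay as the last step left them, time stands still between calls to the robot, and variables do not carry over. Pictures are saved under pics/ and viewed, at most 10 in all, crops included, and the job is handed in when it is done.

Besides the shell and the picture viewer there is one more tool, called after ">>>" in YAML: its name, and indented under it one key for each argument. servo_tool: Moves the arm, as the interface text tells. Its arguments: {"type":"object","properties":{"plan":{"type":"array","items":{"type":"array"}},"grip_force":{"type":"number"}},"required":["plan"]}

```bash
mkdir -p pics; ls
python3 - <<'E'
from station import bot
import cv2,numpy as np
s=bot.get_state();print(s)
for n in("top","side"):
    c=bot.calibration(n);print(n,c)
    p,d=bot.snapshot(n);np.savez(f"pics/{n}.npz",p=p,d=d);cv2.imwrite(f"pics/{n}.png",p[:,:,::-1])
print(bot.calibration("wrist"))
E
```

```text
pics
{'time': 0.0, 'joints': array([ 5.80279666e+01,  1.24780961e+01,  9.25287680e+01, -8.55792312e-04,
        7.51332969e+01, -6.43054567e+00]), 'qvel': array([-0.02862425, -0.0633656 , -0.02627311, -0.06182678,  0.04271112,
        0.04483606]), 'joint_efforts': array([ 7.97578086e-04, -3.96848166e+01, -3.03853011e+01, -1.01964931e-04,
        9.64641978e-03, -5.48672659e-06]), 'tcp_pos': array([269.04166218, 563.2152461 , 229.95116228]), 'tool_rot': array([-1.79860628e+02, -1.48764395e-02,  1.54458715e+02]), 'wrist_force': array([0.66770184, 0.0117119 , 0.13664759]), 'ft_torque': array([-0.01525459, -0.03293018, -0.00323872]), 'finger_force': 0.0, 'opening': 0.9987861789364945}
top {'fx': 490.46426150795156, 'fy': 490.46426150795156, 'cx': 276.1482137786369, 'cy': 207.40985325093118, 'xyz': array([ 357.02582938,  207.86314474, 1364.99903968]), 'attitude': array([-172.68224926,   -1.09974466,  -89.12015294])}
side {'fx': 402.8181486259098, 'fy': 402.8181486259098, 'cx': 272.5055495035406, 'cy': 206.22695557005645, 'xyz': array([509.03327401, 900.09790066, 715.2915089 ]), 'attitude': array([-133.7465214 ,   -0.96191204, -175.74171185])}
{'fx': 348.7996703517116, 'fy': 348.7996703517116, 'cx': 273.4010612705047, 'cy': 211.22462936133496, 'hand_eye': array([[-1.49647973e-03, -9.47673621e-01, -3.19237323e-01,
         8.21042395e+01],
       [ 9.99998668e-01, -1.62620260e-03,  1.39806852e-04,
         7.40731713e-01],
       [-6.51635830e-04, -3.19236688e-01,  9.47674792e-01,
        -1.42977125e+02],
       [ 0.00000000e+00,  0.00000000e+00,  0.00000000e+00,
         1.00000000e+00]])}
```

View pics/top.png

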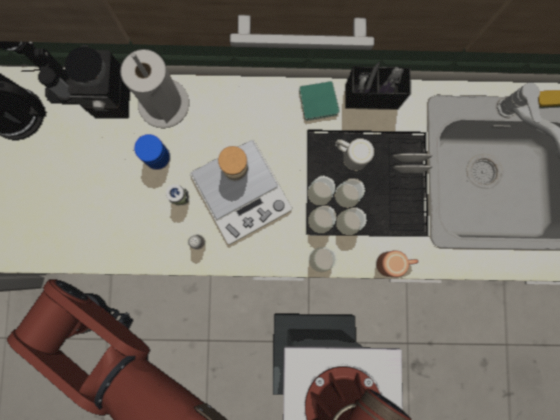

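View pics/side.png

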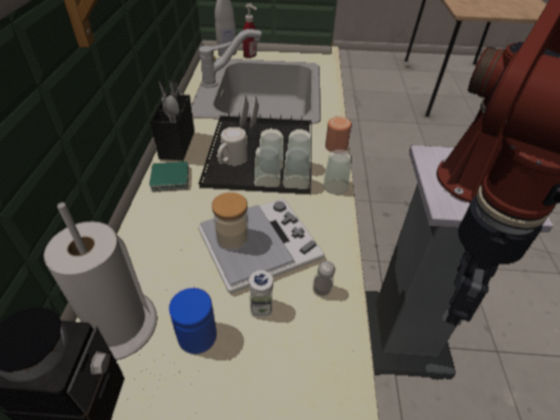

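The top view shows the scale at about (241,192). Its keys, left to right, are a bar (232,230), a cross (248,222), a T (264,214) and a round key (279,205). The sugar jar is on the plate at (233,160), the blue look-alike is at (152,152), and the salt shaker is at (196,242), close to the bar key. I'll measure the keys and confirm them in a crop.

```bash
cat > h.py <<'E'
import numpy as np,cv2
from scipy.spatial.transform import Rotation as R
from station import bot
def cam(n,s=None):
    c=bot.calibration(n)
    if n!="wrist": return c,R.from_euler('xyz',c['attitude'],degrees=True).as_matrix(),np.array(c['xyz'])
    A=R.from_euler('xyz',s['tool_rot'],degrees=True).as_matrix();H=c['hand_eye']
    return c,A@H[:3,:3],A@H[:3,3]+s['tcp_pos']
def ray(C,u,v,z):
    c,A,o=C;d=A@np.array([(u-c['cx'])/c['fx'],(v-c['cy'])/c['fy'],1]);return o+d*(z-o[2])/d[2]
def keys(p,C,box,amin,thr=125):
    x0,y0,x1,y1=box;g=cv2.cvtColor(p,cv2.COLOR_RGB2GRAY)[y0:y1,x0:x1]
    n,l,st,ce=cv2.connectedComponentsWithStats((g<thr).astype(np.uint8))
    for i in range(1,n):
        if st[i,4]>amin:
            u,v=ce[i]+[x0,y0];print(np.round([u,v],1),st[i],ray(C,u,v,34).round(1))
E
python3 - <<'E'
from h import *
p=np.load("pics/top.npz")['p'];C=cam("top")
keys(p,C,(215,190,295,245),20)
cv2.imwrite("pics/crop.png",cv2.resize(p[130:260,170:310,::-1],None,fx=5,fy=4.6,interpolation=cv2.INTER_CUBIC))
print(ray(C,196,242,45))
E
```

```text
[231.4 194.1] [  4   0  26  11 212] [563.  308.1  34. ]
[248.8 206.2] [ 21   8  27  18 188] [530.3 259.8  34. ]
[277.7 207.3] [58 11 11 11 39] [528.7 180.6  34. ]
[263.4 215.6] [42 20 14 12 60] [505.2 219.5  34. ]
[247.8 222.8] [28 28 10 10 64] [484.9 261.4  34. ]
[232.5 230.8] [11 34 14 14 65] [462.1 302.5  34. ]
[429.6151417  398.59099319  45.        ]
```

View pics/crop.png

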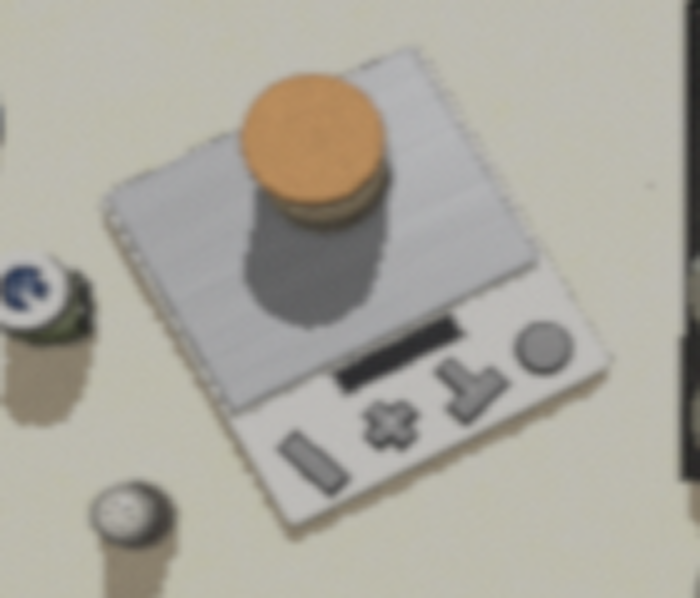

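The crop confirms it: the bar is at the left end, then the cross, the T and the round key at the right end. The 141 mm between bar and round fits the stated 144 mm spacing. Next I move above the bar key with the fingers shut.

>>> servo_tool:
  plan:
    - [[-23, -12, 6], 0, 255]
    - [[-63, -34, 18], 0, 255]
    - [[-103, -55, 29], 0, 255]
    - [[-144, -77, 40], 0, 255]
    - [[-184, -98, 51], 0, 255]
    - [[-224, -120, 62], 0, 255]
    - [[-264, -141, 73], 0, 255]
    - [[-287, -153, 80], 0, 255]

```text
time: 0.9
tcp_pos: [463.2, 299.1, 149.9]
tool_rot: [-179.9, -0.0, 154.3]
wrist_force: [-0.7, 0.1, -0.0]
opening: 0.002
finger_force: 0.0
```

>>> servo_tool:
  plan:
    - [[0, 0, 0], 0, 255]
    - [[0, 0, 0], 0, 255]
    - [[0, 0, 0], 0, 255]
    - [[0, 0, 0], 0, 255]
    - [[0, 0, 0], 0, 255]
    - [[0, 0, 0], 0, 255]
    - [[0, 0, 0], 0, 255]
    - [[0, 0, 0], 0, 255]

```text
time: 1.7
tcp_pos: [462.3, 302.4, 151.4]
tool_rot: [180.0, 0.0, 154.5]
wrist_force: [0.1, 0.1, 0.4]
opening: -0.002
finger_force: 0.0
```

Run:
```python
from h import *
s=bot.get_state();p,d=bot.snapshot("wrist");np.savez("pics/w1.npz",p=p,d=d);cv2.imwrite("pics/w1.png",p[:,:,::-1])
C=cam("wrist",s);print(s['time'],s['tcp_pos'],s['tool_rot'],s['wrist_force'],s['opening'])
keys(p,C,(0,0,560,420),150)
```

```text
1.7 [462.34318228 302.35980163 151.37819782] [1.79994452e+02 5.49769325e-03 1.54483344e+02] [0.05974549 0.12755578 0.35844606] -0.0018122634484948614
[133.5  57.4] [    0     0   308   166 32446] [325.9 262.3  34. ]
[366.1  86.3] [ 335   32   93  106 4869] [412.4 399.5  34. ]
[488.8 206.6] [ 438  134  122  150 9093] [537.4 454.7  34. ]
[291.7 217.3] [ 153  138  321  185 4094] [478.6 311.5  34. ]
[222.7 350.5] [    0   176   560   244 60430] [568.4 201.3  34. ]
[277.1 198.2] [ 251  183   55   33 1014] [459.4 307.9  34. ]
[245.4 243.7] [226 225  40  39 897] [483.  268.1  34. ]
[547.8 269.5] [536 259  24  24 417] [613.2 485.1  34. ]
[551.2 303.2] [539 292  21  30 417] [647.4 481.1  34. ]
```

View pics/w1.png

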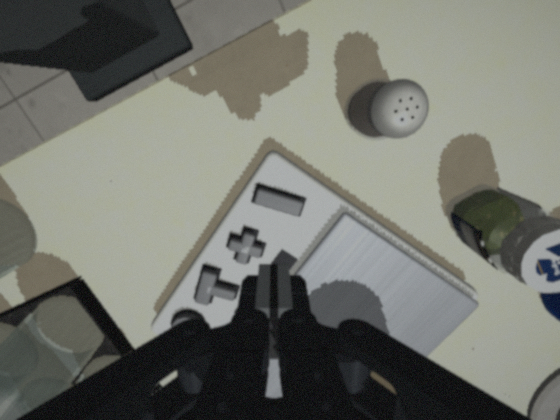

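The wrist view shows the bar key at about (279,201), the cross at (245,243), the T at (214,287) and the round key mostly hidden at (187,317). The mask also catches the keys' shaded sides, and allowing for that it agrees with the top view: bar at about (462,303). The tool is already above it, so I descend.

>>> servo_tool:
  plan:
    - [[0, 0, 15], 0, 255]
    - [[0, 0, 40], 0, 255]
    - [[0, 0, 65], 0, 255]
    - [[0, 0, 88], 0, 255]
    - [[0, 0, 102], 0, 255]
    - [[0, 0, 109], 0, 255]
    - [[0, 0, 111], 0, 255]
    - [[0, 0, 111], 0, 255]

```text
time: 2.55
tcp_pos: [463.0, 302.4, 40.7]
tool_rot: [180.0, 0.0, 154.5]
wrist_force: [-0.6, -0.6, 0.8]
opening: 0.006
finger_force: 0.0
```

>>> servo_tool:
  plan:
    - [[0, 0, 2], 0, 255]
    - [[0, 0, 4], 0, 255]
    - [[0, 0, 6], 0, 255]
    - [[0, 0, 8], 0, 255]
    - [[0, 0, 9], 0, 255]
    - [[0, 0, 10], 0, 255]
    - [[0, 0, 10], 0, 255]
    - [[0, 0, 10], 0, 255]

```text
time: 3.35
tcp_pos: [462.9, 302.4, 30.7]
tool_rot: [180.0, 0.0, 154.5]
wrist_force: [-0.0, 0.0, 4.1]
opening: 0.001
finger_force: 1.8
```

>>> servo_tool:
  plan:
    - [[0, 0, 0.5], 0, 255]
    - [[0, 0, 1], 0, 255]
    - [[0, 0, 1.3], 0, 255]
    - [[0, 0, 1.5], 0, 255]
    - [[0, 0, 1.5], 0, 255]
    - [[0, 0, 1.5], 0, 255]
    - [[0, 0, 1.5], 0, 255]
    - [[0, 0, 1.5], 0, 255]

```text
time: 4.15
tcp_pos: [462.8, 302.3, 29.0]
tool_rot: [180.0, 0.0, 154.5]
wrist_force: [1.0, 0.2, 5.1]
opening: -0.001
finger_force: 2.2
```

>>> servo_tool:
  plan:
    - [[0, 0, -3], 0, 255]
    - [[0, 0, -8], 0, 255]
    - [[0, 0, -20], 0, 255]
    - [[0, 0, -40], 0, 255]
    - [[0, 0, -60], 0, 255]
    - [[0, 0, -75], 0, 255]
    - [[0, 0, -80], 0, 255]
    - [[0, 0, -80], 0, 255]

```text
time: 4.95
tcp_pos: [462.7, 302.3, 109.6]
tool_rot: [179.9, 0.0, 154.5]
wrist_force: [-0.3, 0.6, -0.6]
opening: -0.0
finger_force: 0.0
```

>>> servo_tool:
  plan:
    - [[-10, -7, 0], 0, 255]
    - [[-33, -24, 0], 0, 255]
    - [[-60, -43, 0], 0, 255]
    - [[-85, -61, 0], 0, 255]
    - [[-104, -75, 0], 0, 255]
    - [[-113, -82, 0], 0, 255]
    - [[-113, -82, 0], 0, 255]
    - [[-113, -82, 0], 0, 255]

```text
time: 5.75
tcp_pos: [528.3, 179.5, 108.1]
tool_rot: [-180.0, -0.1, 154.4]
wrist_force: [-0.2, -0.5, 1.3]
opening: 0.002
finger_force: 0.0
```

Run:
```python
from h import *
s=bot.get_state();p,d=bot.snapshot("wrist");cv2.imwrite("pics/w2.png",p[:,:,::-1])
C=cam("wrist",s);print(s['time'],s['tcp_pos'],s['tool_rot'],s['wrist_force'])
np.savez("pics/w2.npz",p=p)
A=C[1];
for q in ([530,179,34],[462,303,34]):
    c=A.T@(np.array(q)-C[2]);print(c[:2]/c[2]*C[0]['fx']+[C[0]['cx'],C[0]['cy']])
```

```text
5.75 [528.2705884  179.49734489 108.05009877] [-1.79964272e+02 -9.96038175e-02  1.54428458e+02] [-0.15916514 -0.46367769  1.33336204]
[272.78072395 226.72338323]
[419.20304951  35.54619131]
```

View pics/w2.png

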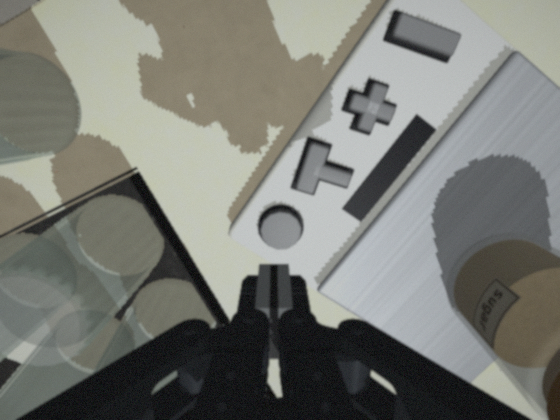

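The round key's top face is at about (281,228), 8 px to the right of where I predicted, so I'll shift about +4 mm along tool y. The tumblers on the rack, at (120,235) and (180,310), need a clearance check before I go down.

Run:
```python
from h import *
s=bot.get_state();C=cam("wrist",s);A=R.from_euler('xyz',s['tool_rot'],degrees=True).as_matrix()
print(s['tcp_pos'])
for u,v,z in((281,228,34),(163,235,115),(120,235,115),(215,305,115),(180,312,115)):
    q=ray(C,u,v,z);print(q.round(1),(A.T@(q-s['tcp_pos'])).round(1))
C=cam("top")
for u,v in((309,182),(309,190),(310,213)):
    q=ray(C,u,v,115);print(q.round(1),(A.T@(q-s['tcp_pos'])).round(1))
```

```text
[528.21574125 179.94357443 108.22400234]
[533.2 184.   34. ] [-2.9  5.8 74.2]
[485.3 149.7 115. ] [ 25.7 -45.8  -6.7]
[477.5 133.3 115. ] [ 25.7 -64.   -6.7]
[524.9 153.  115. ] [ -8.6 -25.8  -6.8]
[521.2 136.8 115. ] [-12.2 -41.9  -6.8]
[585.8 102.2 115. ] [-85.4 -45.3  -6.9]
[564.8 102.1 115. ] [-66.6 -54.5  -6.8]
[505.   99.1 115. ] [-13.9 -82.9  -6.8]
```

Taking those circles as the tumblers' bases, their near edge is at y≈100 and the gripper body reaches y≈127, so there is room. I correct the position and descend.

>>> servo_tool:
  plan:
    - [[-1, 3, 3], 0, 255]
    - [[-1, 4, 15], 0, 255]
    - [[-1, 4, 30], 0, 255]
    - [[-1, 4, 46], 0, 255]
    - [[-1, 4, 58], 0, 255]
    - [[-1, 4, 66], 0, 255]
    - [[-1, 4, 68], 0, 255]
    - [[-1, 4, 68], 0, 255]

```text
time: 6.6
tcp_pos: [531.5, 182.5, 40.3]
tool_rot: [-180.0, -0.0, 154.4]
wrist_force: [-0.4, 1.0, 0.0]
opening: 0.004
finger_force: 0.0
```

>>> servo_tool:
  plan:
    - [[0, 0, 2], 0, 255]
    - [[0, 0, 4], 0, 255]
    - [[0, 0, 6], 0, 255]
    - [[0, 0, 8], 0, 255]
    - [[0, 0, 9], 0, 255]
    - [[0, 0, 10.5], 0, 255]
    - [[0, 0, 11.5], 0, 255]
    - [[0, 0, 11.5], 0, 255]

```text
time: 7.4
tcp_pos: [532.1, 182.7, 29.6]
tool_rot: [180.0, 0.0, 154.5]
wrist_force: [-0.6, 0.5, 3.5]
opening: 0.002
finger_force: 2.0
```

>>> servo_tool:
  plan:
    - [[0, 0, 0], 0, 255]
    - [[0, 0, 0], 0, 255]
    - [[0, 0, 0], 0, 255]
    - [[0, 0, 0], 0, 255]
    - [[0, 0, 0], 0, 255]
    - [[0, 0, 0], 0, 255]
    - [[0, 0, 0], 0, 255]
    - [[0, 0, 0], 0, 255]

```text
time: 8.2
tcp_pos: [532.0, 182.7, 29.4]
tool_rot: [180.0, 0.0, 154.5]
wrist_force: [-0.0, 0.3, 5.0]
opening: -0.003
finger_force: 2.1
```

>>> servo_tool:
  plan:
    - [[0, 0, 0.5], 0, 255]
    - [[0, 0, 0.7], 0, 255]
    - [[0, 0, 0.7], 0, 255]
    - [[0, 0, 0.7], 0, 255]
    - [[0, 0, 0.7], 0, 255]
    - [[0, 0, 0.7], 0, 255]
    - [[0, 0, 0.7], 0, 255]
    - [[0, 0, 0.7], 0, 255]

```text
time: 9.0
tcp_pos: [532.0, 182.7, 28.8]
tool_rot: [180.0, 0.0, 154.5]
wrist_force: [3.0, 0.5, 4.5]
opening: 0.001
finger_force: 2.3
```

>>> servo_tool:
  plan:
    - [[0, 0, -3], 0, 255]
    - [[0, 0, -8], 0, 255]
    - [[0, 0, -20], 0, 255]
    - [[0, 0, -45], 0, 255]
    - [[0, 0, -75], 0, 255]
    - [[0, 0, -105], 0, 255]
    - [[0, 0, -125], 0, 255]
    - [[0, 0, -130], 0, 255]

```text
time: 9.8
tcp_pos: [532.5, 182.9, 161.5]
tool_rot: [179.9, 0.1, 154.5]
wrist_force: [0.5, 0.9, -0.2]
opening: -0.001
finger_force: 0.0
```

>>> servo_tool:
  plan:
    - [[10, 5, -5], 0, 255]
    - [[30, 20, -15], 0, 255]
    - [[60, 40, -20], 0, 255]
    - [[90, 60, -20], 0, 255]
    - [[115, 75, -20], 0, 255]
    - [[120, 80, -20], 0, 255]
    - [[120, 80, -20], 0, 255]
    - [[120, 80, -20], 0, 255]

```text
time: 10.6
tcp_pos: [457.4, 305.8, 177.6]
tool_rot: [-179.9, -0.0, 154.5]
wrist_force: [0.2, 0.2, 0.0]
opening: 0.001
finger_force: 0.0
```

Run:
```python
from h import *
s=bot.get_state();print(s['tcp_pos'],s['wrist_force'])
p,d=bot.snapshot("side");q=np.load("pics/side.npz")['p']
cv2.imwrite("pics/cmp.png",np.hstack([q[100:340,130:380,::-1],p[100:340,130:380,::-1]]))
```

```text
[457.43293679 305.83427964 177.5675698 ] [0.20239191 0.15722623 0.04643254]
```

View pics/cmp.png

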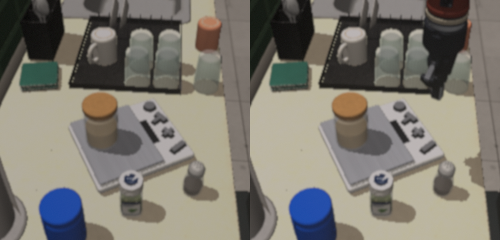

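In the before/after pair (left/right) nothing has moved: the jar, salt shaker and tumblers are where they were, the keys are up, and the gripper is clear of everything.

```bash
python3 -c "
from station import bot
print(bot.sign_off())"
```

```text
the job is handed in; nothing more can be done
None
```

I pressed and released the bar-shaped wake key, then the round zero key, each about 5 mm down at roughly 5 N by the tool readings; the arm is withdrawn, the final picture shows nothing moved, and the job was handed in at about 11 s.

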